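# Shut the balance's draught shield and tare the beaker

## Task

Get the balance ready for weighing into the beaker that stands on its pan: slide the clear roof of the draught shield fully shut, towards the display, by its finger cup, then reach into the deep well of the blue tare key, press that key all the way down and let it come back up. Leave the red power key, the beaker and everything else on the bench alone, pick nothing up, and be gentle with the balance.

Things in the scene. Friction and masses are not known exactly. Their poses are not given: they have to be found in the camera images.
- balance: White balance, 340 (x) x 210 (y) mm, fixed. Origin: centre of its underside on the bench; +x from its front to its back, +y to the left seen from there, z up. Flat deck 62 mm up. Front to back: two key wells 118 mm in front of the origin (red power key at y +48 mm, blue tare key at -48 mm), low dark display (under 80 mm high), glass shield (x -9 to 165, y +-89 mm, 192 mm high) with a sliding roof.
- finger_cup (a point): Centre of the mouth of the finger cup, level with the roof's upper face, 188 mm above the bench; moves with the roof. The cup is a dark pocket sunk into the clear roof, inside 42 mm (balance x) x 50 mm (y), 18 mm deep, with a bottom; its rim stands 3.5 mm proud. With the roof shut it lies 32 mm behind the balance's origin, on the midline. Axes as the balance's.
- roof (a joint): Sliding roof of the draught shield, m: 0 = fully shut (end stop), growing as it slides backwards (balance +x) to 0.075. It starts 0.04 to 0.07 open, slides with about 1.5 N of friction and stays where it is left.
- tare_key_well (a point): Centre of the mouth of the tare key's well, level with the deck, 62 mm above the bench. The well is a rectangular recess with a dark bead round its mouth (2 mm proud), inside 42 mm (balance x) x 48 mm (y). Axes as the balance's.
- tare_key (a joint): Blue tare key that fills the bottom of its well (36 x 42 mm, 3 mm gap round it); its flat top lies 15 mm below the deck. m: 0 = up, 0.004 = fully down (end stop). It is sprung: about 1.8 N to start, 4.6 N at the bottom, and comes back when let go.
- power_key (a joint): Red power key in the like well on the balance's +y side, same size and spring; 0 = up. It must not be pressed.
- beaker_centre (a point): Centre (half-way up) of the empty clear plastic beaker, 59 mm across and 70 mm high, 40 g, standing loose on the steel pan inside the shield; its rim is about 148 mm above the bench, 19 mm under the cup's bottom.
- hdpe_bottle: White plastic reagent bottle with white cap, 62 mm across, 120 mm high. Stands loose on the bench; origin at the centre of its underside. To be left alone.
- amber_bottle: Amber reagent bottle with white cap, 58 mm across, 112 mm high. Stands loose on the bench; origin at the centre of its underside. To be left alone.
- timer: White square timer, 66 x 66 x 19 mm. Stands loose on the bench; origin at the centre of its underside. To be left alone.
- rack: Yellow tube rack, 84 x 124 x 27 mm. Stands loose on the bench; origin at the centre of its underside. To be left alone.
- film_box: Pale carton, 55 x 120 x 50 mm. Stands loose on the bench; origin at the centre of its underside. To be left alone.

How it is judged:
By the outcome, as a careful person would: the job done as asked, in the order asked, and still so for the second after the job is handed in, with the robot touching nothing.
It also fails if it takes over 42 s, if anything falls off the work surface, if the arm or the gripper's body presses on something with over 40 N, if the wrist force passes 120 N, or if a joint passes its speed limit or range.

## Robot

A 7-joint arm with a two-finger parallel gripper is mounted at the origin on a cart in front of the work surface, level with it; the furniture and walls round the work are solid. World frame = base frame: x ahead of the robot, y to its left, z up, the work surface at z = 0. Lengths are in m, angles in degrees, forces in N, time in s.
With the tool pointing down it reaches from about 0.425 to 0.825 m from the base axis. Payload 3.6 kg.
Tool frame: the origin (TCP) lies at the very end of the fingers, on their centre line; the grasp point (between the pads) lies bot.grasp_offset behind it (bot.grasp_offset is the distance from the TCP to the grasp point, in m); z points along the fingers, y is the line along which they close (so a half turn about z gives the same grasp; the last joint's range is limited). The gripper opens to 85 mm and grips with 20 to 120 N. Pads are 22 mm wide; open, the fingers measure 114 mm over their backs; the gripper's body (76 mm by 85 mm) begins 54 mm behind the grasp point. The pads swing forward as they close: fully open they stand 13 mm farther back than shut.
Start: joints at [68.669, 35.231, -0.722, 81.555, 0.464, 63.22, -2.315], TCP at [0.22, -0.611, 0.231] pointing down, gripper open.
Joint ranges: [-178.69, 178.69], [-17.37, 117.87], [-77.05, 75.6], [15.02, 138.74], [-78.02, 258.01], [0.78, 113.62], [-162.83, 162.83]. Speed limits (degrees/s): [159.86, 159.86, 180, 180, 180, 180, 180].

## Interface

Orientations are given as a 3x3 rotation matrix whose columns are the frame's x, y, z axes.
In Python, from bench import bot gives the robot as it stands. The module is installed in compiled form; this text tells all that it offers. Calls block until the motion is done:
- bot.move_pose(position, orientation): joint-space move of the TCP to a pose.
- bot.move_l(position, attitude=None, max_speed=0.15): straight line of the TCP; attitude=None keeps the orientation; max_speed is the mean speed in m/s.
- bot.move_j(angles): joint-space move.
- bot.command_gripper(opening): opening from 0.0 (shut) to 1.0 (fully open); the grip force is fixed at half the most; returns when the fingers have stopped.
- bot.wait(seconds).
- bot.ik(position, orientation): joint angles nearest the present ones, or None.
- bot.state(): the state.
- bot.get_image(name): name is "scene" or "side" or "wrist"; returns a dict with "color" (400x640x3 uint8, red, green, blue), "depth" (400x640 float32, m along the optical axis (not along the pixel's ray), 0 where there is no reading), "fx", "fy", "cx", "cy" (pixels), "D" ([k1, k2, p1, p2, k3] as OpenCV has them; the pictures are not rectified), "view" (4x4, takes a point from world to camera coordinates); the wrist camera has in their place "T_tool_cam" (4x4, takes a point from camera to tool coordinates, whose origin is the TCP and whose axes are the flange's). Camera axes: x right, y up, looking along -z (the intrinsics and any distortion apply to the point x, -y, -z); pixel columns grow to the right and rows downward; lengths in m; the calibration is good to about 2 mm. A picture is of the moment at which its call begins: read the wrist's pose just before it.
A pose or a line that the arm cannot do raises bot.PlanningError and nothing moves.
- bot.close_job(): hands the job in; it is judged then, once.
Trained networks look in a picture, given as the dict that the camera call returned (one of the last four; its "shot" number tells which), for a name from the list of things; names that differ only in an ending like _2 or _b are one class to them, and where a whole thing is asked for, a point or a joint stands for the part that bears it (a point fixed in the world has none). Each returns a list of dicts, best first, with "score" (0 to 1); they miss things now and then, are a little off and sometimes report something else, mostly with a low value. They report only what shows in the picture. A call takes as long as a camera call.
- bot.trace(thing, picture): "mask" (400x640 bool, what is visible of it) and "box" ([left, top, width, height] in pixels, round what is visible of it).
The state is a dict: "time_s": time; "joint_pos": joint angles; "joint_velocities": joint speeds; "joint_torque": joint torques, N m; "tool_pos": TCP position; "orientation": TCP orientation; "contact_force": force on the tool from outside, world axes, zero at the start; "ft_torque": the same for the moment, N m; "opening": opening from 0.0 (shut) to 1.0 (fully open); "finger_force": force on a finger pad.
Only numpy, scipy, OpenCV 4.12 (cv2) and the standard library are available. Lean on these libraries where they do the work, as an engineer would, in place of code of your own. Each camera call takes 0.05 s, during which the arm holds its last target. There are 200 camera calls.

## Working session

There is one attempt and no reset: what is moved stays moved. The work goes in short steps, each a Python script; the robot and the scene stay as the last script left them, time stands still between calls to the robot, and variables do not carry over. Pictures are saved under pics/ and viewed, at most 10 in all, crops included, and the job is handed in when it is done.

```bash
mkdir -p pics; cat > h.py <<'E'
import numpy as np, cv2
from bench import bot
def save(im,n): cv2.imwrite(f'pics/{n}.png',im['color'][:,:,::-1])
def pts(im,mask,pose=None):
    v,u=np.nonzero(mask&(im['depth']>0)); d=im['depth'][v,u]
    K=np.array([[im['fx'],0,im['cx']],[0,im['fy'],im['cy']],[0,0,1]])
    n=cv2.undistortPoints(np.stack([u,v],1).astype(np.float64)[:,None],K,np.array(im['D'],float))[:,0]
    c=np.stack([n[:,0]*d,-n[:,1]*d,-d],1)
    if 'view' in im: T=np.linalg.inv(np.array(im['view']))
    else:
        P=np.eye(4);P[:3,:3]=np.array(pose['orientation']);P[:3,3]=pose['tool_pos'];T=P@np.array(im['T_tool_cam'])
    return c@T[:3,:3].T+T[:3,3],u,v
E
python3 - <<'E'
from h import *
print(bot.grasp_offset)
s=bot.state();print(s['orientation'],s['contact_force'])
for cam in ['scene','side']:
    im=bot.get_image(cam);save(im,cam)
    print(cam,np.array(im['view']).round(3).tolist())
    for t in ['balance','finger_cup','tare_key_well','tare_key','power_key','hdpe_bottle','amber_bottle','timer','rack','film_box','roof','beaker_centre']:
        for r in bot.trace(t,im)[:2]:
            p,u,v=pts(im,r['mask'])
            print(t,round(r['score'],2),r['box'],len(p),np.median(p,0).round(3) if len(p) else '',(np.percentile(p,2,axis=0).round(3),np.percentile(p,98,axis=0).round(3)) if len(p) else '')
E
```

```text
0.0187
[[ 9.40769516e-01  3.39045514e-01 -9.25806334e-04]
 [ 3.39046777e-01 -9.40766246e-01  2.48082309e-03]
 [-2.98554092e-05 -2.64777439e-03 -9.99996494e-01]] [-0.72394701 -0.20573915  0.11670326]
scene [[-0.794, -0.608, -0.004, 0.364], [0.405, -0.534, 0.742, -0.34], [-0.453, 0.588, 0.67, -0.804], [0.0, 0.0, 0.0, 1.0]]
balance 0.6 [216.3, 140.2, 140.4, 137.6] 10111 [ 0.574 -0.004  0.077] (array([ 0.407, -0.124,  0.029]), array([0.768, 0.08 , 0.189]))
balance 0.2 [362.8, 155.9, 24.5, 31.4] 591 [ 0.507 -0.396  0.019] (array([ 0.456, -0.466,  0.001]), array([ 0.562, -0.344,  0.025]))
finger_cup 0.61 [215.4, 138.0, 87.3, 51.6] 2187 [ 0.697 -0.044  0.187] (array([ 0.617, -0.127,  0.168]), array([0.788, 0.033, 0.19 ]))
tare_key_well 0.77 [216.3, 140.8, 142.4, 134.0] 10276 [ 0.574 -0.004  0.077] (array([ 0.407, -0.125,  0.027]), array([0.768, 0.08 , 0.19 ]))
tare_key_well 0.61 [234.5, 274.7, 29.3, 49.0] 1018 [0.456 0.246 0.074] (array([0.441, 0.213, 0.007]), array([0.487, 0.266, 0.12 ]))
tare_key 0.56 [323.5, 222.4, 16.4, 14.6] 98 [ 0.457 -0.074  0.046] (array([ 0.434, -0.094,  0.042]), a
[... 2216 characters left out ...]
618, 0.204, 0.006]), array([0.663, 0.248, 0.114]))
timer 0.65 [287.4, 295.3, 28.2, 29.7] 742 [0.341 0.228 0.018] (array([0.306, 0.178, 0.002]), array([0.379, 0.262, 0.023]))
rack 0.7 [354.6, 174.5, 24.5, 23.5] 553 [ 0.507 -0.393  0.022] (array([ 0.456, -0.514,  0.002]), array([ 0.569, -0.345,  0.029]))
film_box 0.73 [207.1, 143.4, 85.1, 32.8] 1436 [ 0.698 -0.049  0.191] (array([ 0.619, -0.128,  0.171]), array([0.79 , 0.029, 0.194]))
film_box 0.66 [314.0, 157.1, 28.6, 29.9] 554 [ 0.648 -0.407  0.041] (array([ 0.634, -0.485,  0.005]), array([ 0.688, -0.367,  0.055]))
roof 0.92 [211.1, 146.3, 79.0, 29.2] 1260 [ 0.694 -0.046  0.191] (array([ 0.62 , -0.119,  0.174]), array([0.784, 0.027, 0.194]))
```

View pics/scene.png

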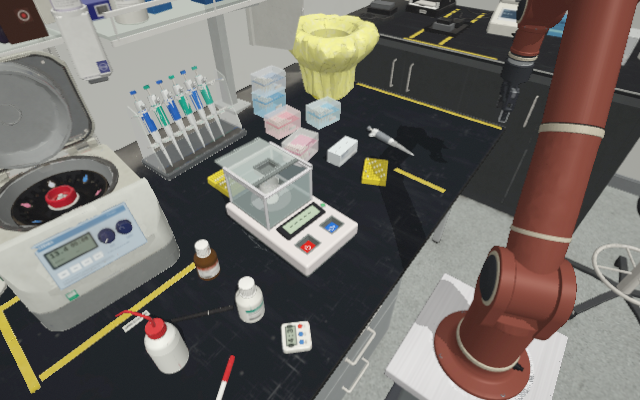

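```bash
python3 - <<'E'
from h import *
im=bot.get_image('scene')
m=np.zeros((400,640),bool);m[130:290,200:370]=1
p,u,v=pts(im,m)
# deck plane points, roof plane points: min-area rectangles
for lo,hi,xm in [(.058,.066,.56),(.183,.195,1)]:
    q=p[(p[:,2]>lo)&(p[:,2]<hi)&(p[:,0]<xm)]
    print(lo,len(q),cv2.minAreaRect((q[:,:2]*1000).astype(np.float32)),np.median(q[:,2]))
hs=cv2.cvtColor(im['color'],cv2.COLOR_RGB2HSV)[v,u]
for n,k in [('blue',(hs[:,0]>95)&(hs[:,0]<130)&(hs[:,1]>120)),('red',((hs[:,0]<8)|(hs[:,0]>172))&(hs[:,1]>130))]:
    q=p[k&(p[:,2]>.03)&(p[:,2]<.07)];print(n,len(q),q.mean(0),np.percentile(q,[3,97],axis=0).round(3))
cv2.imwrite('pics/sc2.png',cv2.resize(im['color'][130:290,190:390,::-1],None,fx=3.7,fy=3.7,interpolation=cv2.INTER_CUBIC))
E
```

```text
0.058 1981 ((487.9972229003906, -23.40094757080078), (206.79185485839844, 162.802978515625), 84.56214904785156) 0.060856387656785804
0.183 2301 ((678.3873901367188, -42.96726989746094), (180.00816345214844, 223.44371032714844), 84.58282470703125) 0.18684741544406447
blue 56 [ 0.45986946 -0.0764813   0.0453068 ] [[ 0.445 -0.094  0.041]
 [ 0.473 -0.061  0.048]]
red 88 [0.47790103 0.03153436 0.04569689] [[0.455 0.002 0.04 ]
 [0.621 0.206 0.051]]
```

View pics/sc2.png

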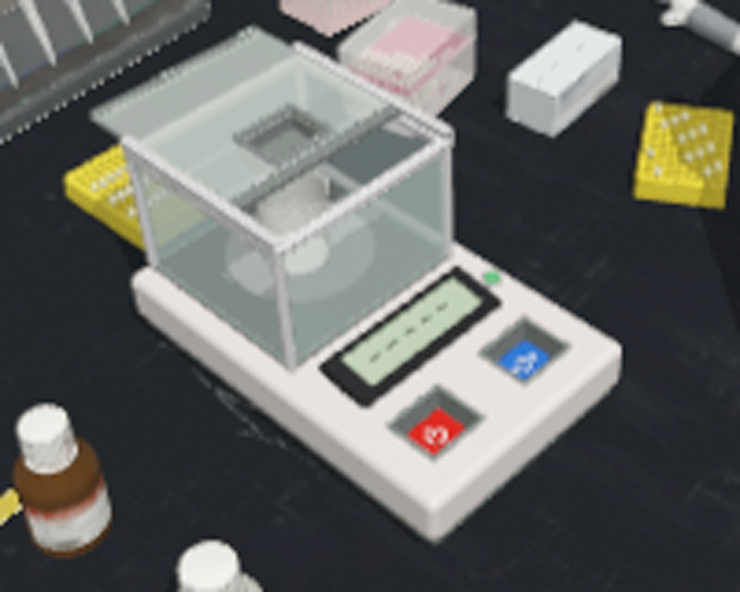

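The scene shows the balance with the roof partly open. The cup is at about (266,165), the blue key at (331,227) and the red key at (308,245). The balance's yaw is about -5.4° and its origin about (0.576, -0.032). Next I go above it and look with the wrist camera.

```bash
cat >> h.py <<'E'
YAW=np.radians(-5.43)
def R(yaw): c,s=np.cos(yaw),np.sin(yaw); return np.array([[c,s,0],[s,-c,0],[0,0,-1.]])
ax=np.array([np.cos(YAW),np.sin(YAW),0]); ay=np.array([-np.sin(YAW),np.cos(YAW),0])
E
python3 - <<'E'
from h import *
im=bot.get_image('wrist');print(np.array(im['T_tool_cam']).round(3).tolist(), bot.state()['time_s'])
bot.move_l([0.22,-0.611,0.34],max_speed=.25)
for k,y in enumerate([YAW,YAW+np.pi]):
    print(k,bot.ik([0.56,-0.035,0.36],R(y)))
    for p in ([.66,-.04,.2],[.454,-.07,.045]):print(bot.ik(p,R(y)))
bot.command_gripper(0.0)
for y in (YAW+np.pi,YAW):
  try: bot.move_pose([0.56,-0.035,0.36],R(y)); print('yaw',y);break
  except bot.PlanningError as e: print(e)
s=bot.state();im=bot.get_image('wrist');save(im,'w1');print(s['time_s'],s['tool_pos'],s['opening'],s['contact_force'])
for t in ['finger_cup','roof','tare_key','tare_key_well','power_key']:
    for r in bot.trace(t,im)[:2]:
        p,u,v=pts(im,r['mask'],s);print(t,round(r['score'],2),r['box'],np.median(p,0).round(3) if len(p) else '')
E
```

```text
[[0.001, 0.947, 0.321, 0.082], [1.0, -0.001, -0.0, 0.001], [-0.0, 0.321, -0.947, -0.142], [0.0, 0.0, 0.0, 1.0]] 1.4
0 [  12.37690247   22.33241993  -16.8502977    83.831188      6.55388263
   74.80165515 -100.42896059]
[  5.28198338  37.97216639  -6.65873061  81.70039801   4.69738387
  60.59789658 -97.71615036]
[  7.3710927   36.35736017  -1.95205578 122.71863314   3.23457671
  20.97039369 -92.65192719]
1 [ 29.09982874  26.61897296 -44.8631535   83.3068607   18.8662726
  77.80636528  67.88062665]
[ 24.08128222  43.72198153 -43.26715564  80.99205285  30.86632839
  67.42346333  61.5019052 ]
[ 20.3730753   37.83766076 -21.15955161 122.32426556  31.48991404
  25.08138446  58.92411035]
yaw 3.046821275206501
5.1333 [ 0.56011769 -0.03650106  0.35971839] 3.3936617321722056e-05 [ 0.34990983  0.47479773 -0.08580004]
finger_cup 0.75 [245.3, 234.8, 161.7, 139.8] [ 0.651 -0.033  0.187]
roof 0.64 [244.5, 231.7, 162.1, 140.0] [ 0.651 -0.033  0.187]
tare_key_well 0.8 [231.9, 16.9, 191.3, 357.8] [ 0.564 -0.03   0.071]
power_key 0.6 [345.6, 47.3, 40.2, 34.7] [0.464 0.024 0.046]
power_key 0.51 [230.0, 17.2, 190.0, 355.9] [ 0.564 -0.03   0.071]
```

View pics/w1.png

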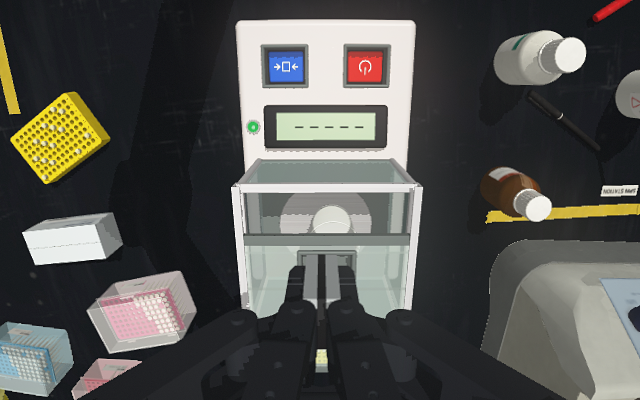

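The wrist view shows the blue well at (285,66), the red well at (366,66), and the roof's front bar at row 240. The cup's front rim is at about (327,252), partly hidden by the fingers. I'll shift back to see the cup unobstructed.

```bash
cat >> h.py <<'E'
def ray(im,pose,uv,z):
    K=np.array([[im['fx'],0,im['cx']],[0,im['fy'],im['cy']],[0,0,1]])
    n=cv2.undistortPoints(np.array(uv,float)[:,None],K,np.array(im['D'],float))[:,0]
    d=np.stack([n[:,0],-n[:,1],-np.ones(len(n))],1)
    P=np.eye(4);P[:3,:3]=np.array(pose['orientation']);P[:3,3]=pose['tool_pos'];T=P@np.array(im['T_tool_cam'])
    d=d@T[:3,:3].T; o=T[:3,3]
    return (o+d*((z-o[2])/d[:,2])[:,None]).round(4)
E
python3 - <<'E'
from h import *
s=bot.state();im=bot.get_image('wrist')
print(ray(im,s,[[285.5,66],[366.5,66]],.063), ray(im,s,[[248,239],[400,239]],.188))
bot.move_l([0.715,-0.045,0.36],max_speed=.3)
s=bot.state();im=bot.get_image('wrist');save(im,'w2');print(s['time_s'],s['tool_pos'])
for t in ['finger_cup','roof']:
    for r in bot.trace(t,im)[:2]:
        print(t,round(r['score'],2),r['box'])
import pickle;pickle.dump((s,im),open('w2.pkl','wb'))
E
```

```text
[[ 0.4562 -0.0684  0.063 ]
 [ 0.4651  0.0258  0.063 ]] [[ 0.6157 -0.1132  0.188 ]
 [ 0.6297  0.034   0.188 ]]
6.15 [ 0.7147546  -0.04445241  0.35944597]
finger_cup 0.66 [225.3, 66.3, 185.4, 186.4]
roof 0.77 [223.2, 65.0, 189.4, 186.3]
```

View pics/w2.png

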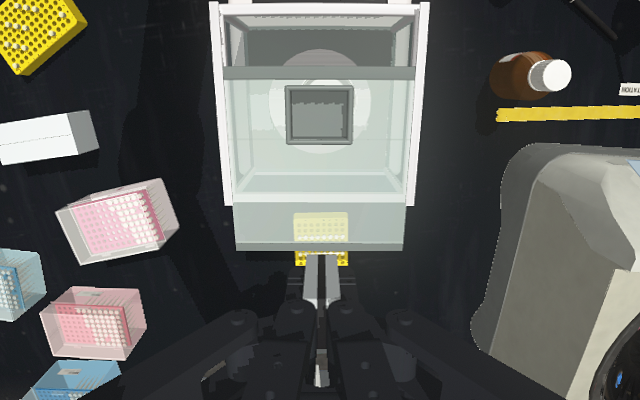

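The cup's mouth is clearly visible: outer rim (285,86)–(353,145), centre about (319,115). I'll go in.

```bash
python3 - <<'E'
from h import *
import pickle
s,im=pickle.load(open('w2.pkl','rb'))
c=ray(im,s,[[319.3,115]],.19)[0]; print('cup',c,ray(im,s,[[285,86],[353,86],[285,145],[353,145]],.1915))
O=np.array([.5781,-.0325,0]); b=c-O; print('balance coords',b@ax,b@ay,'open',b@ax-.032)
Rt=R(YAW+np.pi)
q=O+ax*(b@ax-.004)+ay*(b@ay)
def to(p,z,v): bot.move_l([p[0],p[1],z],Rt,max_speed=v)
to(q,.215,.25)
bot.wait(.2);f0=np.array(bot.state()['contact_force']);print('t',bot.state()['time_s'],f0)
ok=True
for z in (.196,.188,.178):
    to(q,z,.08); s=bot.state(); f=np.array(s['contact_force'])-f0; print(z,np.array(s['tool_pos']).round(4),f.round(2))
    if np.linalg.norm(f)>3: ok=False;to(q,.215,.1);break
print(ok,s['time_s'])
im=bot.get_image('wrist');save(im,'w3')
E
```

```text
cup [ 0.6595 -0.0418  0.19  ] [[ 0.6328 -0.0681  0.1915]
 [ 0.6382 -0.0115  0.1915]
 [ 0.6822 -0.0742  0.1915]
 [ 0.6878 -0.0148  0.1915]]
balance coords 0.08191477687685968 -0.0015554193049787312 open 0.049914776876859676
t 7.275 [-0.73862586  0.40304745  0.30313461]
0.196 [ 0.655  -0.0416  0.1948] [ 1.37 -0.73 -0.14]
0.188 [ 0.6552 -0.0416  0.1873] [ 0.69 -0.83 -0.2 ]
0.178 [ 0.655  -0.0416  0.1772] [ 0.43 -1.27  0.54]
True 8.1917
```

View pics/w3.png

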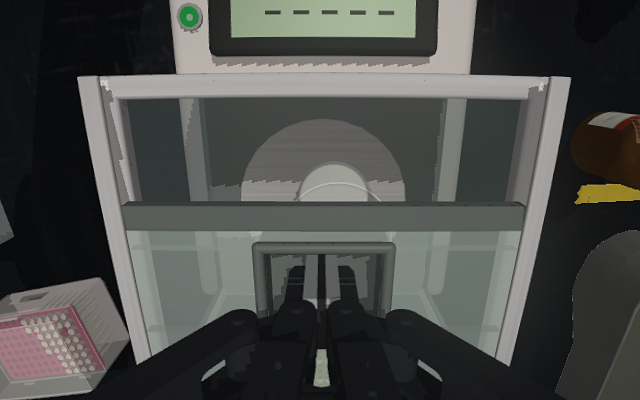

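The fingers are inside the cup, clear of its walls. Now I pull towards the display with a force guard.

```bash
python3 - <<'E'
from h import *
O=np.array([.5781,-.0325,0]); Rt=R(YAW+np.pi)
by=-.0010
def to(x,z,v): p=O+ax*x+ay*by; bot.move_l([p[0],p[1],z],Rt,max_speed=v)
def f():
    a=[]
    for _ in range(4): bot.wait(.02); a.append(bot.state()['contact_force'])
    return np.mean(a,0)@ax
f0=f();print('f0',f0)
for x in (.065,.052,.04,.034): 
    to(x,.178,.05); print(x,round(f()-f0,2))
x=.034
while x>.008:
    x-=.001; to(x,.178,.03); g=f()-f0; s=bot.state(); print(round(x,4),round((np.array(s['tool_pos'])-O)@ax,4),round(g,2))
    if g>5: break
print(s['time_s'])
im=bot.get_image('wrist');save(im,'w4');print(ray(im,s,[[319,200]],.188))
E
```

```text
f0 0.11722101287171453
0.065 -0.11
0.052 -0.05
0.04 -0.34
0.034 0.06
0.033 0.0331 0.21
0.032 0.0323 1.62
0.031 0.0309 1.32
0.03 0.0298 0.71
0.029 0.0289 0.77
0.028 0.0279 1.05
0.027 0.0269 1.22
0.026 0.0259 0.68
0.025 0.0249 1.39
0.024 0.0239 1.17
0.023 0.0229 0.42
0.022 0.0221 1.26
0.021 0.0221 5.19
14.1667
[[ 0.5616 -0.0338  0.188 ]]
```

View pics/w4.png

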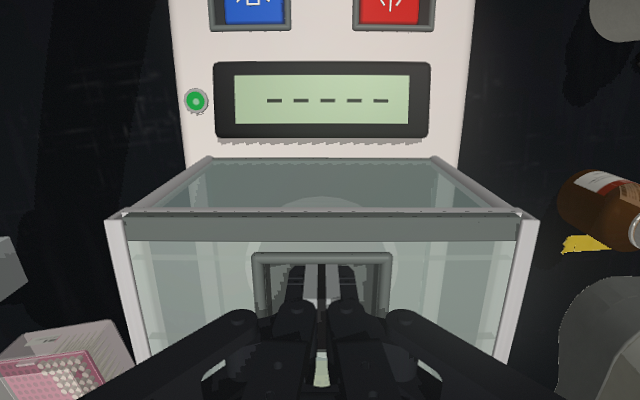

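The roof has met its stop: the finger stopped at balance x 0.0221 against 0.022 predicted, and the bar sits at the front frame. Next I back off, leave the cup and go to the tare key.

```bash
python3 - <<'E'
from h import *
O=np.array([.5781,-.0325,0]); Rt=R(YAW+np.pi)
def to(x,y,z,v): p=O+ax*x+ay*y; bot.move_l([p[0],p[1],z],Rt,max_speed=v)
def f():
    a=[]
    for _ in range(4): bot.wait(.02); a.append(bot.state()['contact_force'])
    return np.mean(a,0)
to(.028,-.001,.178,.05); to(.028,-.001,.23,.12)
s=bot.state();im=bot.get_image('wrist');save(im,'w5')
to(-.118,-.048,.23,.2); to(-.118,-.048,.085,.2)
bot.wait(.2);f0=f();print(bot.state()['time_s'],f0)
for z in (.066,.056,.050):
    to(-.118,-.048,z,.06); g=f()-f0; print(z,np.array(bot.state()['tool_pos']).round(4),g.round(2))
    if np.linalg.norm(g)>4: print('ABORT'); to(-.118,-.048,.085,.1); raise SystemExit
while z>.0385:
    z-=.0007; to(-.118,-.048,z,.03); g=f()-f0; print(round(z,4),round(bot.state()['tool_pos'][2],4),g.round(2))
    if g[2]>8.5 or np.hypot(g[0],g[1])>5: break
bot.wait(.1)
to(-.118,-.048,.056,.05); print(f()-f0); print(bot.state()['time_s'])
E
```

```text
17.2 [ 0.08864447  0.03327945 -0.06237711]
0.066 [ 0.4561 -0.069   0.0658] [-0.23 -0.07  0.15]
0.056 [ 0.456  -0.0691  0.0559] [-0.03 -0.22 -0.18]
0.05 [ 0.456  -0.0691  0.0499] [-0.2  -0.29  0.1 ]
0.0493 0.0494 [-0.06 -0.07 -0.23]
0.0486 0.0486 [-0.17 -0.2   0.41]
0.0479 0.0479 [0.12 0.08 0.22]
0.0472 0.0472 [-0.29 -0.16  0.51]
0.0465 0.0466 [-0.9   0.21  1.81]
0.0458 0.0458 [-1.06  0.2   2.78]
0.0451 0.0451 [-0.58  0.12  2.81]
0.0444 0.0444 [-0.43 -0.67  2.99]
0.0437 0.0437 [-0.81  0.07  4.03]
0.043 0.0431 [-0.78 -0.09  5.  ]
0.0423 0.043 [-2.41 -0.45 10.97]
[-0.08464619  0.22513684 -0.31394272]
22.5083
```

The key went fully down, with a hard stop at z 0.043, and was let go. I retreat and check.

```bash
python3 - <<'E'
from h import *
O=np.array([.5781,-.0325,0]); Rt=R(YAW+np.pi)
def to(x,y,z,v): p=O+ax*x+ay*y; bot.move_l([p[0],p[1],z],Rt,max_speed=v)
to(-.118,-.048,.23,.15); to(-.0,-.02,.36,.25)
bot.wait(.3)
s=bot.state();im=bot.get_image('wrist');save(im,'w6')
m=np.zeros((400,640),bool);m[:200,150:450]=1
p,u,v=pts(im,m,s);b=(p-O)@np.stack([ax,ay],1)
for y in(-.048,.048):
    k=(abs(b[:,0]+.118)<.012)&(abs(b[:,1]-y)<.015);print('key z',y,np.median(p[k,2]),k.sum())
print(s['time_s'],s['contact_force'])
E
```

```text
key z -0.048 0.04613660672996339 521
key z 0.048 0.045960771101560105 522
24.975 [ 0.67440954 -0.06315534  0.15958922]
```

View pics/w6.png

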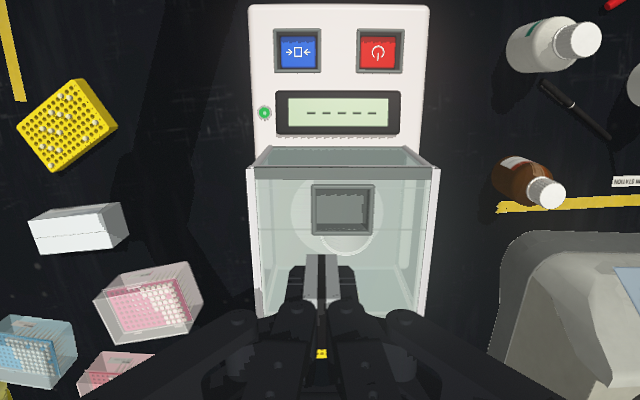

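The roof is shut with its bar at the front frame (row 172), the cup sits at (343,208), and both keys are up at equal height. Everything else is where it was.

```bash
python3 -c "
from bench import bot
print(bot.close_job())"
```

```text
the job is handed in; nothing more can be done
None
```

The job is done and handed in: the roof is fully shut against its stop, and the tare key was pressed all the way down and came back up. Nothing else was touched, the highest push was about 11 N, and it took about 25 s.

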